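# Move the counted hex-nut hanger to the next rail

## Task

The hex nuts have been counted, so their sample hanger belongs on the other rail: lift the hanger that carries the six-sided nuts up off its rail, carry it over the end stops, and hang it on the empty rail, straddling it and lying flat anywhere between its end stops. Lower it into place rather than dropping it, and leave the square-nut and washer hangers where they hang.

Things in the scene. Friction and masses are not known exactly. Their poses are not given: they have to be found in the camera images.
- hex_tab (a point): White saddle hanger, dark six-sided nut (46 mm across flats, 15 thick) outside each leg, about 0.4 kg. Point: centre of the upright steel grip tab on top: 10 mm thick (x, across the rail), 40 wide (y, along it), 50 high (z). It is 29 mm above the underside of the top plate (52 x 60 x 4) that lies on the rail. Legs splay outwards to 67 mm below; 44 mm clear between them at the top, 120 below.
- square_tab (a point): The same hanger, but with a square nut (46 mm, 15 mm thick) outside each leg. Point and axes as for the hex one: centre of its grip tab. It stays where it is. The three hangers start in any order on one rail, about 90 mm apart.
- washer_tab (a point): The same hanger, but with a thin round washer (56 mm across, 5 mm thick) outside each leg. Point and axes as for the hex one: centre of its grip tab. It stays where it is.
- empty_rail_mid (a point): Empty rail: flat steel bar 20 mm wide on a fixed stand, top 130 mm above the table. Point: middle of the bar's top; x across it, y along it, z up. At each end a flat stop 20 mm wide stands 30 mm above the bar; 270 mm clear between the stops. The hangers' rail is its twin, with the same stops, nearly in line, to the left or right, middles about 345 mm apart.
Mind the look-alikes: they are no part of the job. Leave any green look-alike of the part that bears hex_tab alone.

How it is judged:
On the way:
1. the hex-nut hanger has come over the empty rail's end, its top plate higher than the end stops (z of hex_tab in the frame of empty_rail_mid above 0.059 m and y of hex_tab in the frame of empty_rail_mid between -0.2 and 0.2 m), for 0.05 s.
At the end, for the whole second after the job is handed in: Hex-nut hanger straddles the empty rail between its stops (tab within 18 mm of the centre line, 108 mm of the middle), plate down on the bar (tab centre 29 +-7 mm above it), upright within 10 degrees, at rest (under 20 mm/s); the other two hangers within 20 mm of their starts (x of hex_tab in the frame of empty_rail_mid between -0.018 and 0.018 m and y of hex_tab in the frame of empty_rail_mid between -0.108 and 0.108 m and z of hex_tab in the frame of empty_rail_mid between 0.022 and 0.036 m and angle between hex_tab's own z axis and vertical below 0.17 rad and linear speed of hex_hanger below 0.02 m/s and distance of each of square_tab, washer_tab from where it was at the start of the episode below 0.02 m); the robot touches nothing.
It fails at once if the hex-nut hanger is dropped (it moves faster than 0.5 m/s while the fingers do not hold it) (contact force between the fingers and hex_hanger below 0.1 N and linear speed of hex_hanger above 0.5 m/s).
It fails at once if the square-nut hanger is moved more than 30 mm (distance of square_tab from where it was at the start of the episode above 0.03 m).
It fails at once if the washer hanger is moved more than 30 mm (distance of washer_tab from where it was at the start of the episode above 0.03 m).
It also fails if it takes over 38 s, if anything falls off the work surface, if the arm or the gripper's body presses on something with over 40 N, if the wrist force passes 120 N, or if a joint passes its speed limit or range.

## Robot

A 7-joint arm with a two-finger parallel gripper is mounted at the origin on the work surface. World frame = base frame: x ahead of the robot, y to its left, z up, the work surface at z = 0. Lengths are in m, angles in rad, forces in N, time in s.
With the tool pointing down it reaches from about 0.4 to 0.85 m from the base axis. Payload 10.4 kg.
Tool frame: the origin (TCP) lies between the finger pads; the fingertips stand 8 mm ahead of it and the grasp point (between the pads) lies 11 mm behind it; z points along the fingers, x is the direction in which the jaws open and shut, and the axes are right-handed (so a half turn about z gives the same grasp; the last joint's range is limited). The gripper opens to 87 mm and grips with 3 to 60 N. Pads are 19 mm wide; open, the fingers measure 117 mm over their backs; the gripper's body (75 mm by 190 mm) begins 51 mm behind the grasp point.
Start: joints at [-1.323, 0.332, -0.065, 1.46, 0.022, 1.35, -0.088], TCP at [0.167, 0.602, 0.231] pointing down, gripper open.
Joint ranges: [-2.6, 2.6], [-0.5, 2.12], [-1.47, 1.34], [0.16, 2.42], [-1.27, 4.41], [0.06, 2.06], [-2.6, 2.6]. Speed limits (rad/s): [2.22, 2.22, 2.79, 2.79, 3.14, 3.14, 3.14].

## Interface

Orientations are given as a unit quaternion [x, y, z, w].
In Python, from bench import r, viewer gives the robot as it stands.
- The arm moves only by the tool apply_moves, never from a script. Its argument "increments" is a list of rows, each an object with "grip": the closure in counts, from 0 (fully open) to 255 (shut); "xyz": the shift along the tool's x, y, z in mm, a list of three; "rotation": the turn, a rotation vector about the tool's x, y, z in degrees, a list of three. A call has 1 to 5 rows; each row is the pose to reach, as a shift and turn from the pose measured when the call began, along the tool's axes at that moment; what a row does not reach only later rows make up. A row lasts 1/8 s, in which the tool goes at most 62.5 mm and 10.7 degrees, less where a joint would pass 70% of its speed; a pose out of reach is approached as far as the arm can. A call with a gripper value outside its range is refused whole. The fingers move at their own pace and stop on an object; "squeeze" is the grip in N (left out, the last holds). Time passes only in rows, so rows that repeat a pose let the fingers close. It gives the time, the measured TCP pose, the force and the opening at its end, in the units of the state.
- r.read_state(): the state, without advancing time (a new reading comes with each control period).
- viewer.camera(name): name is "scene" or "side" or "wrist"; returns a dict with "img" (480x640x3 uint8, blue, green, red), "range_z" (480x640 float32, m along the optical axis (not along the pixel's ray), 0 where there is no reading), "vertical_fov" (degrees; the focal length in pixels is half the picture's height over the tangent of half this angle, whatever the lens; pixels are square), "cx", "cy" (the principal point, pixels), "rvec" (rotation vector, rad) and "tvec" (3), from world to camera coordinates, as OpenCV has them. Camera axes: x right, y down, z forward; pixel columns grow to the right and rows downward; lengths in m; the calibration is good to about 2 mm. A picture is of the moment at which its call begins.
- r.close_job(): hands the job in, once; it reports no verdict.
The state is a dict: "time": time; "joint_positions": joint angles; "joint_vel": joint speeds; "joint_torque": joint torques, N m; "ee_pos": TCP position; "eef_rot": TCP orientation; "ft_force": force on the tool from outside, world axes, zero at the start; "torque": the same for the moment, N m; "width": finger opening in m.
Only numpy, scipy, OpenCV 4.12 (cv2) and the standard library are available. Lean on these libraries where they do the work, as an engineer would, in place of code of your own. Each camera call takes 0.05 s, during which the arm holds its last target.

## Working session

There is one attempt and no reset: what is moved stays moved. The work goes in short steps, Python scripts to look and compute and a tool call to move; the robot and the scene stay as the last step left them, time stands still between calls to the robot, and variables do not carry over. Pictures are saved under pics/ and viewed, and the job is handed in when it is done.

Besides the shell and the picture viewer there is one more tool, called by a JSON object that holds its "name" and its "arguments", one argument or row to a line. apply_moves: Moves the arm, as the interface text tells. Its arguments: {"type":"object","properties":{"increments":{"type":"array","items":{"type":"object","properties":{"grip":{"type":"number"},"xyz":{"type":"array","items":{"type":"number"}},"rotation":{"type":"array","items":{"type":"number"}}}}},"squeeze":{"type":"number"}},"required":["increments"]}

```bash
mkdir -p pics; ls; cat > h.py <<'E'
import numpy as np, cv2
from bench import r, viewer
def cam(n):
    c=viewer.camera(n); 
    f=240/np.tan(np.radians(c['vertical_fov'])/2); c['f']=f
    R,_=cv2.Rodrigues(np.array(c['rvec'],float)); c['R']=R; c['t']=np.array(c['tvec'],float).ravel()
    return c
def cloud(c):
    v,u=np.mgrid[0:480,0:640]; z=c['range_z']
    P=np.stack([(u-c['cx'])/c['f']*z,(v-c['cy'])/c['f']*z,z],-1)
    W=(P-c['t'])@c['R']; W[z<=0]=np.nan
    return W
def proj(c,p):
    q=c['R']@np.array(p)+c['t']; return q[0]/q[2]*c['f']+c['cx'],q[1]/q[2]*c['f']+c['cy']
E
python3 - <<'E'
from h import *
s=r.read_state(); print({k:np.round(v,3) for k,v in s.items()})
for n in ['scene','side','wrist']:
    c=cam(n); cv2.imwrite(f'pics/{n}0.png',c['img']); print(n,c['f'],c['cx'],c['cy'],-c['R'].T@c['t'])
    np.savez(f'{n}0.npz',W=cloud(c),img=c['img'])
E
```

```text
pics
{'time': np.float64(0.0), 'joint_positions': array([-1.323,  0.333, -0.065,  1.461,  0.022,  1.35 , -0.088]), 'joint_vel': array([ 0.   , -0.002, -0.001, -0.001,  0.002, -0.   ,  0.   ]), 'joint_torque': array([ 0.0000e+00, -6.2325e+01,  2.5000e-02, -3.8990e+01, -6.1000e-02,
        4.0000e-02,  0.0000e+00]), 'ee_pos': array([0.167, 0.602, 0.23 ]), 'eef_rot': array([ 0.796,  0.605, -0.001,  0.   ]), 'ft_force': array([ 0.224,  0.174, -0.366]), 'torque': array([-0.001,  0.032,  0.057]), 'width': np.float64(0.087)}
scene 450.18321964066104 316.6414439454913 238.08181565126054 [0.96803275 0.24005065 0.79680647]
side 522.9140757338017 319.7107204786743 239.02394547551359 [0.4106574  0.78707119 0.63345073]
wrist 426.33949995834143 319.141362919062 237.85787116801285 [0.09794542 0.62092754 0.38369268]
```

View pics/scene0.png

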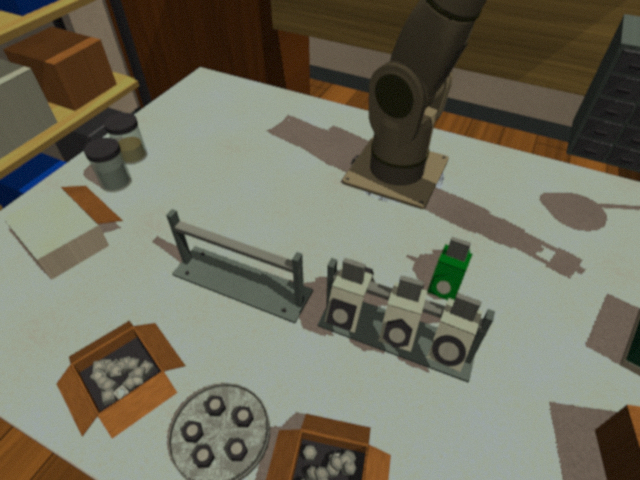

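View pics/side0.png

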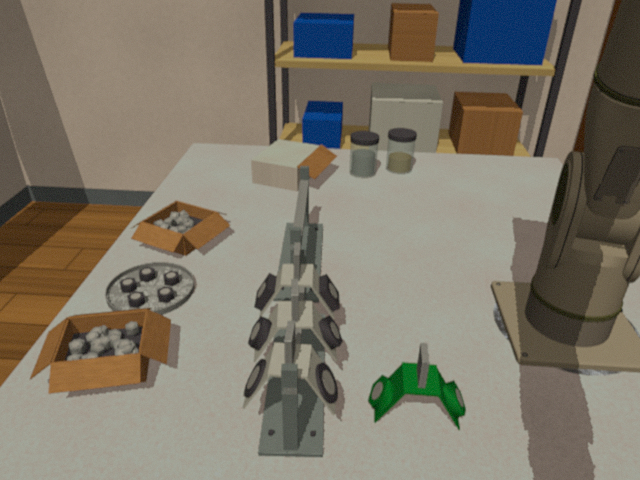

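View pics/wrist0.png

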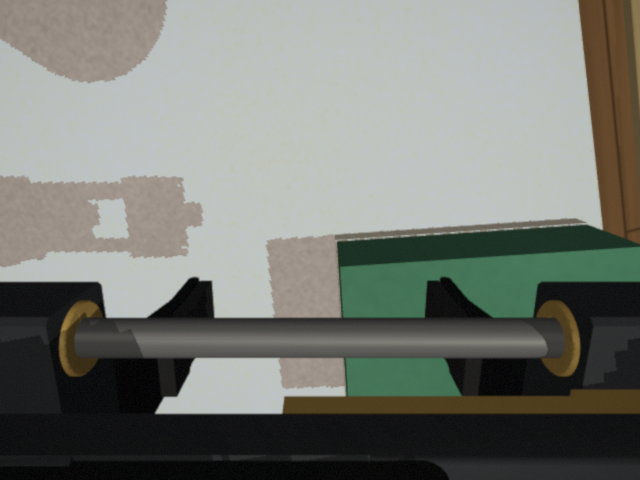

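```bash
python3 - <<'E'
from h import *
a=cv2.imread('pics/scene0.png')[225:390,305:505]
cv2.imwrite('pics/crop.png',cv2.resize(a,None,fx=3.6,fy=3.6,interpolation=cv2.INTER_CUBIC))
a=cv2.imread('pics/side0.png')[150:460,230:360]
cv2.imwrite('pics/crop2.png',cv2.resize(a,None,fx=1.9,fy=1.9,interpolation=cv2.INTER_CUBIC))
for n in ['scene','side']:
    d=np.load(n+'0.npz'); W=d['W']; 
    print(n)
    # tops
    m=(W[...,2]>0.11)&(W[...,2]<0.24)&(W[...,0]>.4)&(W[...,0]<.8)&(W[...,1]>-.5)&(W[...,1]<.6)
    N,l,st,ce=cv2.connectedComponentsWithStats((m&(W[...,2]>0.155)).astype(np.uint8))
    for i in range(1,N):
        if st[i,4]>25:
            p=W[l==i]; print(st[i],np.round(np.percentile(p,[5,50,95],axis=0),3).tolist())
E
```

```text
scene
[166 210  11   9  59] [[0.512, -0.32, 0.157], [0.522, -0.312, 0.16], [0.53, -0.308, 0.162]]
[292 252  10  12  76] [[0.5, -0.038, 0.156], [0.51, -0.032, 0.16], [0.519, -0.027, 0.162]]
[327 258  10  12  75] [[0.483, 0.026, 0.156], [0.495, 0.032, 0.16], [0.503, 0.037, 0.162]]
[342 258  24  21 334] [[0.49, 0.056, 0.157], [0.498, 0.075, 0.176], [0.5, 0.093, 0.186]]
[397 276  27  20 353] [[0.482, 0.159, 0.157], [0.49, 0.177, 0.176], [0.492, 0.194, 0.186]]
[452 293  29  23 401] [[0.478, 0.254, 0.158], [0.485, 0.272, 0.176], [0.487, 0.29, 0.186]]
[485 309  10  14  98] [[0.468, 0.307, 0.157], [0.479, 0.313, 0.161], [0.487, 0.318, 0.162]]
side
[300 166   9   5  42] [[0.509, -0.322, 0.156], [0.519, -0.31, 0.159], [0.527, -0.306, 0.162]]
[290 227  11   7  68] [[0.498, -0.037, 0.156], [0.507, -0.028, 0.16], [0.516, -0.025, 0.162]]
[293 243  13  28 226] [[0.485, 0.031, 0.157], [0.491, 0.09, 0.175], [0.497, 0.096, 0.185]]
[291 279   7  33 224] [[0.479, 0.162, 0.159], [0.484, 0.195, 0.183], [0.489, 0.198, 0.185]]
[284 321  11  38 348] [[0.475, 0.257, 0.157], [0.479, 0.286, 0.182], [0.485, 0.293, 0.185]]
[281 364  16  11 162] [[0.468, 0.308, 0.156], [0.476, 0.316, 0.16], [0.485, 0.32, 0.161]]
```

View pics/crop.png

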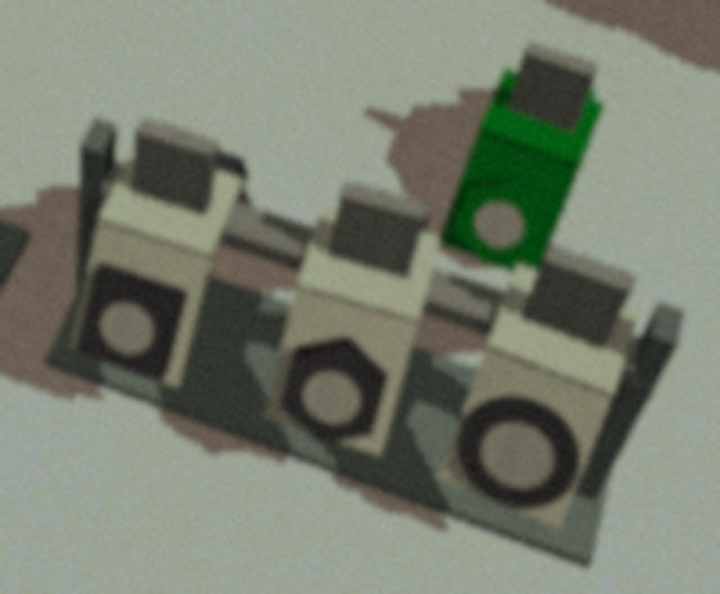

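View pics/crop2.png

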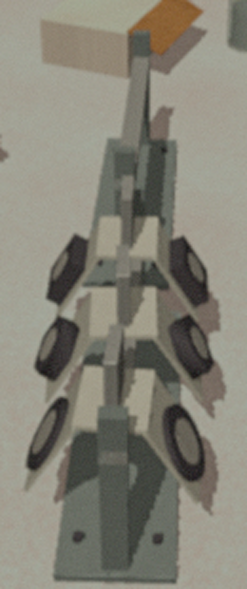

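```bash
python3 - <<'E'
from h import *
for n in ['scene','side']:
    d=np.load(n+'0.npz'); W=d['W']; print(n)
    m=(W[...,0]>.4)&(W[...,0]<.6)&(W[...,1]>-.35)&(W[...,1]<.35)
    for lo,hi,nm in [(.181,.19,'tabtop'),(.1575,.164,'stoptop')]:
        mm=m&(W[...,2]>lo)&(W[...,2]<hi)
        N,l,st,ce=cv2.connectedComponentsWithStats(mm.astype(np.uint8))
        for i in range(1,N):
            if st[i,4]>12:
                p=W[l==i]; print(nm,st[i].tolist(),np.round((p.min(0)+p.max(0))/2,4),np.round(np.ptp(p,axis=0),3),cv2.minAreaRect((p[:,:2]*1000).astype(np.float32)))
    mm=m&(abs(W[...,2]-.13)<.003)&(W[...,1]<-.05)&(W[...,1]>-.29)
    p=W[mm]; 
    print('bar',len(p),cv2.minAreaRect((p[:,:2]*1000).astype(np.float32)),np.median(p[:,2]))
E
```

```text
scene
tabtop [343, 258, 23, 11, 123] [0.4943 0.0737 0.1845] [0.013 0.04  0.007] ((493.9681396484375, 73.79579162597656), (12.518991470336914, 39.672630310058594), 1.7271316051483154)
tabtop [399, 276, 25, 11, 137] [0.4864 0.1763 0.184 ] [0.014 0.039 0.006] ((486.3788146972656, 176.32566833496094), (11.558813095092773, 39.34730529785156), 3.582043170928955)
tabtop [455, 293, 26, 14, 152] [0.481  0.2718 0.1845] [0.013 0.04  0.007] ((480.92724609375, 271.7908630371094), (12.364259719848633, 39.707237243652344), 0.8055707216262817)
stoptop [166, 210, 11, 8, 49] [ 0.52   -0.314   0.1601] [0.021 0.013 0.005] ((520.0010375976562, -313.9296875), (21.558706283569336, 12.740411758422852), 3.343353271484375)
stoptop [292, 252, 10, 11, 66] [ 0.5079 -0.0329  0.1602] [0.023 0.013 0.005] ((507.98577880859375, -33.30595397949219), (22.563806533813477, 13.039958000183105), 3.3001444339752197)
stoptop [327, 258, 10, 11, 65] [0.4929 0.0312 0.1607] [0.022 0.012 0.006] ((492.80767822265625, 31.296377182006836), (21.906003952026367, 12.22321891784668), 2.8461415767669678)
stoptop [342, 269, 22, 9, 50] [0.
[... 1979 characters left out ...]
85645, 10.523116111755371), 76.0644760131836)
stoptop [291, 306, 7, 5, 23] [0.4829 0.1968 0.1608] [0.009 0.003 0.006] ((482.89666748046875, 196.94187927246094), (8.675285339355469, 2.865565776824951), 7.6215081214904785)
stoptop [284, 351, 9, 7, 35] [0.48   0.2898 0.1608] [0.01  0.007 0.006] ((478.9065856933594, 291.2293395996094), (11.490123748779297, 5.417953014373779), 29.20055389404297)
stoptop [281, 364, 16, 10, 138] [0.4764 0.3136 0.1599] [0.02  0.015 0.005] ((476.2335510253906, 314.0447082519531), (18.808847427368164, 13.864800453186035), 7.397317886352539)
bar 429 ((513.0091552734375, -170.091552734375), (20.147602081298828, 233.98196411132812), 2.3533780574798584) 0.1306529229641706
```

Candidates in the scene view are the square-nut hanger at (345,295), the hex-nut at (402,315), the round washer at (457,330) and the green look-alike at (452,265). The crop shows that the white middle one carries six-sided nuts, so the target is the tab at about (0.486, 0.177). Its top is at z 0.184, which matches 130+54 mm. The empty rail's middle is at (0.514, -0.172, 0.130).

{"name": "apply_moves", "arguments": {
  "increments": [
    {"grip":0,"xyz":[-32,42,-6],"rotation":[0,0,7]},
    {"grip":0,"xyz":[-64,84,-12],"rotation":[0,0,14]},
    {"grip":0,"xyz":[-96,126,-18],"rotation":[0,0,21]},
    {"grip":0,"xyz":[-128,168,-24],"rotation":[0,0,28]},
    {"grip":0,"xyz":[-160,210,-29],"rotation":[0,0,35]}
  ],
  "squeeze": 30
}}

```text
time: 0.78
ee_pos: [0.3275, 0.39, 0.2592]
eef_rot: [0.942, 0.336, -0.0, 0.0]
ft_force: [0.4, 1.0, -0.0]
width: 0.0869
```

```bash
cat >> h.py <<'E'
from scipy.spatial.transform import Rotation as Ro
def togo(xyz,yaw,grasp=False):
    s=r.read_state(); R=Ro.from_quat(s['eef_rot']); p=np.array(s['ee_pos'])
    T=Ro.from_matrix(np.array([[np.cos(yaw),np.sin(yaw),0],[np.sin(yaw),-np.cos(yaw),0],[0,0,-1]]))
    print('t',s['time'],'p',np.round(p,4),'w',round(s['width'],4),'F',np.round(s['ft_force'],1),'q',np.round(s['joint_positions'],2))
    print('mm',np.round(R.inv().apply(np.array(xyz)-p)*1000,1),'deg',np.round((R.inv()*T).as_rotvec(degrees=True),1))
E
python3 -c "
from h import *
togo([.4857,.177,.26],np.radians(4.5))"
```

```text
t 0.775 p [0.3275 0.39   0.2592] w 0.0869 F [ 0.4  1.  -0. ] q [-1.09  0.06  0.14  1.73 -0.01  1.36 -0.27]
mm [-12.3 265.1  -0.6] deg [ 0.   0.  34.8]
```

{"name": "apply_moves", "arguments": {
  "increments": [
    {"grip":0,"xyz":[-2,53,0],"rotation":[0,0,7]},
    {"grip":0,"xyz":[-5,106,0],"rotation":[0,0,14]},
    {"grip":0,"xyz":[-7,159,0],"rotation":[0,0,21]},
    {"grip":0,"xyz":[-10,212,0],"rotation":[0,0,28]},
    {"grip":0,"xyz":[-12,265,-1],"rotation":[0,0,35]}
  ]
}}

```text
time: 1.4
ee_pos: [0.4865, 0.1757, 0.2604]
eef_rot: [0.999, 0.035, -0.0, 0.0]
ft_force: [1.4, 0.6, 0.6]
width: 0.0868
```

```bash
python3 -c "
from h import *
togo([.4857,.177,.26],np.radians(4.5))
c=cam('wrist'); cv2.imwrite('pics/w1.png',c['img']); W=cloud(c)
m=(W[...,2]>.18)&(W[...,2]<.19)
N,l,st,ce=cv2.connectedComponentsWithStats(m.astype(np.uint8))
for i in range(1,N):
    if st[i,4]>30:
        p=W[l==i]; print(st[i],cv2.minAreaRect((p[:,:2]*1000).astype(np.float32)),np.median(p[:,2]))
togo([.4857,.177,.26],np.radians(4.5))
"
```

```text
t 1.4 p [0.4865 0.1757 0.2604] w 0.0868 F [1.4 0.6 0.6] q [-0.82  0.07  0.4   1.72 -0.03  1.36 -0.34]
mm [-0.7 -1.3  0.4] deg [ 0.   0.  -0.5]
[ 310   25   25   85 1648] ((479.96258544921875, 273.11090087890625), (40.1084098815918, 10.002761840820312), 89.98604583740234) 0.18354319027920915
[ 308  213   20   70 1200] ((484.6519470214844, 177.52999877929688), (9.985923767089844, 40.2049560546875), 6.150354862213135) 0.18362474313607963
[312 375  16  21 320] ((491.9747009277344, 88.91790771484375), (9.370094299316406, 12.909945487976074), 3.9876325130462646) 0.18359679739407284
t 1.45 p [0.4903 0.1686 0.2607] w 0.0875 F [-0.  -6.3 -1.2] q [-0.81  0.07  0.41  1.72 -0.03  1.36 -0.34]
mm [-4.1 -8.6  0.7] deg [ 0.2 -0.1 -1.3]
```

View pics/w1.png

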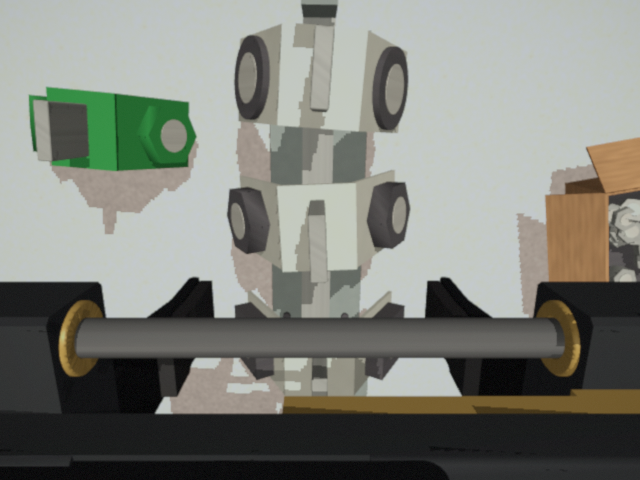

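The wrist view shows the hanger with faceted nuts at (318,210), the washer hanger above it at (320,80) and the green one at left. The tab measures (0.485, 0.1775) with a yaw of about 6°, which agrees with the scene and side views. Next I settle, then descend.

{"name": "apply_moves", "arguments": {
  "increments": [
    {"grip":0,"xyz":[-4,-8,0],"rotation":[0,0,-2]},
    {"grip":0,"xyz":[-4,-8,0],"rotation":[0,0,-2]},
    {"grip":0,"xyz":[-4,-8,0],"rotation":[0,0,-2]}
  ]
}}

```text
time: 1.82
ee_pos: [0.4852, 0.1776, 0.2606]
eef_rot: [0.999, 0.047, 0.001, 0.002]
ft_force: [-0.3, -0.4, 0.4]
width: 0.0872
```

```bash
python3 -c "
from h import *
togo([.485,.1773,.153],np.radians(5.5))"
```

```text
t 1.825 p [0.4852 0.1776 0.2606] w 0.0872 F [-0.3 -0.4  0.4] q [-0.82  0.07  0.4   1.72 -0.02  1.36 -0.32]
mm [ -0.3  -0.  107.6] deg [ 0.2 -0.1 -0.1]
```

{"name": "apply_moves", "arguments": {
  "increments": [
    {"grip":0,"xyz":[0,0,30],"rotation":[0.2,0,0]},
    {"grip":0,"xyz":[0,0,60],"rotation":[0.2,0,0]},
    {"grip":0,"xyz":[0,0,90],"rotation":[0.2,0,0]},
    {"grip":0,"xyz":[0,0,107],"rotation":[0.2,0,0]},
    {"grip":0,"xyz":[0,0,107],"rotation":[0.2,0,0]}
  ]
}}

```text
time: 2.45
ee_pos: [0.4847, 0.1775, 0.1529]
eef_rot: [0.999, 0.047, -0.0, 0.0]
ft_force: [0.3, 0.4, 0.9]
width: 0.0869
```

```bash
python3 -c "
from h import *
togo([.485,.1773,.153],np.radians(5.5))"
```

```text
t 2.45 p [0.4847 0.1775 0.1529] w 0.0869 F [0.3 0.4 0.9] q [-0.8   0.15  0.4   1.87 -0.06  1.14 -0.29]
mm [ 0.3  0.2 -0.1] deg [ 0.   0.  -0.1]
```

{"name": "apply_moves", "arguments": {
  "increments": [
    {"grip":255,"xyz":[0,0,0]},
    {"grip":255,"xyz":[0,0,0]},
    {"grip":255,"xyz":[0,0,0]},
    {"grip":255,"xyz":[0,0,0]},
    {"grip":255,"xyz":[0,0,0]}
  ],
  "squeeze": 35
}}

```text
$.increments[0]: bad value
```

{"name": "apply_moves", "arguments": {
  "increments": [
    {"grip":255,"xyz":[0,0,0],"rotation":[0,0,0]},
    {"grip":255,"xyz":[0,0,0],"rotation":[0,0,0]},
    {"grip":255,"xyz":[0,0,0],"rotation":[0,0,0]},
    {"grip":255,"xyz":[0,0,0],"rotation":[0,0,0]},
    {"grip":255,"xyz":[0,0,0],"rotation":[0,0,0]}
  ],
  "squeeze": 35
}}

```text
time: 3.08
ee_pos: [0.4847, 0.1774, 0.153]
eef_rot: [0.999, 0.047, -0.0, 0.0]
ft_force: [-0.0, -0.4, 0.6]
width: 0.0446
```

{"name": "apply_moves", "arguments": {
  "increments": [
    {"grip":255,"xyz":[0,0,0],"rotation":[0,0,0]},
    {"grip":255,"xyz":[0,0,0],"rotation":[0,0,0]},
    {"grip":255,"xyz":[0,0,0],"rotation":[0,0,0]},
    {"grip":255,"xyz":[0,0,0],"rotation":[0,0,0]},
    {"grip":255,"xyz":[0,0,0],"rotation":[0,0,0]}
  ],
  "squeeze": 35
}}

```text
time: 3.7
ee_pos: [0.4848, 0.1775, 0.153]
eef_rot: [0.999, 0.047, -0.0, 0.0]
ft_force: [1.6, -0.1, -0.4]
width: 0.0097
```

{"name": "apply_moves", "arguments": {
  "increments": [
    {"grip":255,"xyz":[0,0,0],"rotation":[0,0,0]},
    {"grip":255,"xyz":[0,0,0],"rotation":[0,0,0]}
  ],
  "squeeze": 35
}}

```text
time: 3.95
ee_pos: [0.4848, 0.1775, 0.153]
eef_rot: [0.999, 0.047, -0.0, 0.0]
ft_force: [-0.2, 0.2, -0.9]
width: 0.0099
```

{"name": "apply_moves", "arguments": {
  "increments": [
    {"grip":255,"xyz":[0,0,-10],"rotation":[0,0,0]},
    {"grip":255,"xyz":[0,0,-30],"rotation":[0,0,0]},
    {"grip":255,"xyz":[0,0,-60],"rotation":[0,0,0]},
    {"grip":255,"xyz":[0,0,-90],"rotation":[0,0,0]},
    {"grip":255,"xyz":[0,0,-120],"rotation":[0,0,0]}
  ]
}}

```text
time: 4.58
ee_pos: [0.4845, 0.1773, 0.2743]
eef_rot: [0.999, 0.047, -0.0, 0.0]
ft_force: [1.2, 0.1, -3.6]
width: 0.0101
```

{"name": "apply_moves", "arguments": {
  "increments": [
    {"grip":255,"xyz":[0,0,-25],"rotation":[0,0,0]},
    {"grip":255,"xyz":[0,0,-35],"rotation":[0,0,0]},
    {"grip":255,"xyz":[0,0,-35],"rotation":[0,0,0]}
  ]
}}

```text
time: 4.95
ee_pos: [0.4845, 0.1773, 0.3093]
eef_rot: [0.999, 0.047, -0.0, 0.0]
ft_force: [0.5, 0.3, -3.6]
width: 0.0097
```

```bash
python3 -c "
from h import *
togo([.5137,-.1715,.31],np.radians(2.5))
c=cam('scene'); cv2.imwrite('pics/s2.png',c['img'])
c=cam('side'); cv2.imwrite('pics/d2.png',c['img'][130:480,180:480])
"
```

```text
t 4.95 p [0.4845 0.1773 0.3093] w 0.0097 F [ 0.5  0.3 -3.6] q [-0.82  0.05  0.4   1.64 -0.02  1.46 -0.33]
mm [ -3.7 350.   -0.6] deg [0.  0.  2.9]
```

View pics/s2.png

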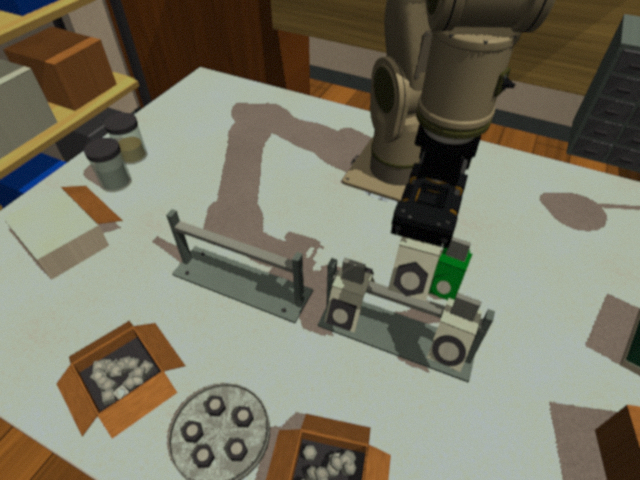

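View pics/d2.png

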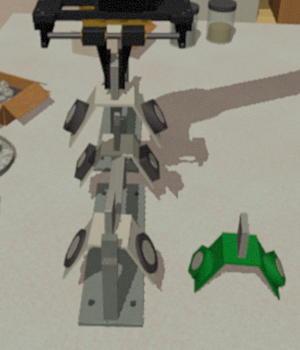

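The scene view shows the hex hanger held at (410,272), with the square one at (345,300) and the washer one at (455,335) still in place. The measured load of about 4 N matches 0.4 kg. Now the carry.

{"name": "apply_moves", "arguments": {
  "increments": [
    {"grip":255,"xyz":[0,20,0],"rotation":[0,0,0]},
    {"grip":255,"xyz":[-1,55,0],"rotation":[0,0,0]},
    {"grip":255,"xyz":[-2,95,0],"rotation":[0,0,1]},
    {"grip":255,"xyz":[-2,135,0],"rotation":[0,0,1]},
    {"grip":255,"xyz":[-2,175,0],"rotation":[0,0,1.5]}
  ]
}}

```text
time: 5.68
ee_pos: [0.498, 0.0001, 0.3077]
eef_rot: [0.999, 0.033, -0.001, 0.001]
ft_force: [0.4, -0.6, -3.5]
width: 0.0098
```

{"name": "apply_moves", "arguments": {
  "increments": [
    {"grip":255,"xyz":[-1,40,0],"rotation":[0,0,0]},
    {"grip":255,"xyz":[-1,80,0],"rotation":[0,0,0]},
    {"grip":255,"xyz":[-2,120,0],"rotation":[0,0,1]},
    {"grip":255,"xyz":[-2,150,0],"rotation":[0,0,1]},
    {"grip":255,"xyz":[-2,170,0],"rotation":[0,0,1.5]}
  ]
}}

```text
time: 6.3
ee_pos: [0.5061, -0.1725, 0.3073]
eef_rot: [1.0, 0.019, -0.002, 0.001]
ft_force: [0.2, 0.6, -2.7]
width: 0.0096
```

{"name": "apply_moves", "arguments": {
  "increments": [
    {"grip":255,"xyz":[0,0,0],"rotation":[0,0,0]},
    {"grip":255,"xyz":[0,0,0],"rotation":[0,0,0]}
  ]
}}

```text
time: 6.55
ee_pos: [0.5057, -0.1723, 0.3069]
eef_rot: [1.0, 0.019, -0.002, 0.001]
ft_force: [-0.7, -0.2, -2.8]
width: 0.0095
```

```bash
python3 -c "
from h import *
togo([.5137,-.1715,.31],np.radians(2.5))
c=cam('side'); cv2.imwrite('pics/d3.png',c['img'])
c=cam('scene'); cv2.imwrite('pics/s3.png',c['img']); W=cloud(c)
for lo,hi in [(.272,.36)]:
  m=(W[...,2]>.22)&(W[...,2]<.36)&(W[...,1]>-.25)&(W[...,1]<-.1)&(W[...,0]>.45)&(W[...,0]<.6)&(c['img'].min(2)>110)
  p=W[m]; print(np.round(np.percentile(p,[2,50,98],axis=0),3))
"
```

```text
t 6.55 p [ 0.5057 -0.1723  0.3069] w 0.0095 F [-0.7 -0.2 -2.8] q [-0.45  0.1   0.75  1.61 -0.07  1.46  0.35]
mm [ 8.1 -0.5 -3.2] deg [ 0.1  0.3 -0.4]
[[ 0.482 -0.2    0.223]
 [ 0.534 -0.158  0.281]
 [ 0.566 -0.141  0.29 ]]
```

View pics/s3.png

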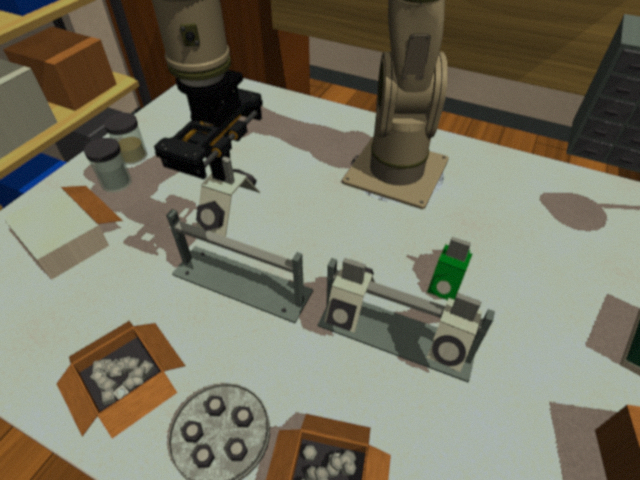

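View pics/d3.png

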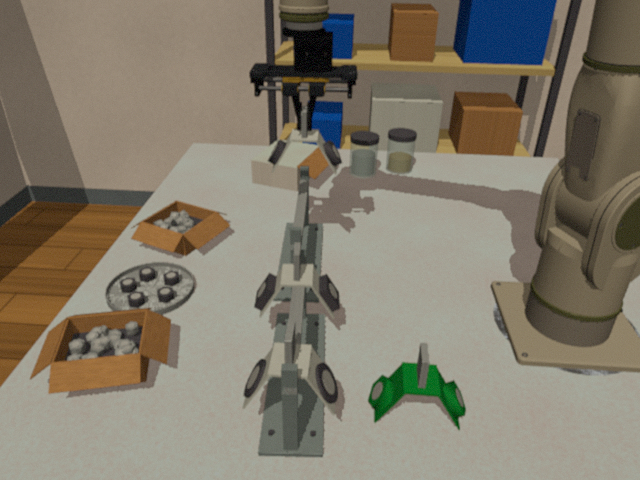

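```bash
cat > pl.py <<'E'
from h import *
def plate(z0,box):
  for n in ['scene','side']:
    c=cam(n); W=cloud(c)
    x0,x1,y0,y1=box
    m=(abs(W[...,2]-z0)<.009)&(W[...,1]>y0)&(W[...,1]<y1)&(W[...,0]>x0)&(W[...,0]<x1)&(c['img'].min(2)>100)
    p=W[m]; 
    if len(p)<20: print(n,len(p)); continue
    A=np.c_[p[:,:2]-p[:,:2].mean(0),np.ones(len(p))]; k=np.linalg.lstsq(A,p[:,2],rcond=None)[0]
    for _ in range(3):
        e=abs(A@k-p[:,2])<.003; k=np.linalg.lstsq(A[e],p[e,2],rcond=None)[0]
    q=p[e]
    print(n,e.sum(),len(p),'tilt deg dz/dx,dz/dy',np.round(np.degrees(np.arctan(k[:2])),1),'z',k[2].round(4),'min/max',q.min(0).round(3),q.max(0).round(3),cv2.minAreaRect((q[:,:2]*1000).astype(np.float32)))
E
python3 -c "
from pl import *
plate(.288,(.46,.55,-.22,-.12))"
```

```text
scene 434 551 tilt deg dz/dx,dz/dy [-1.1 -0.5] z 0.2882 min/max [ 0.479 -0.203  0.284] [ 0.536 -0.141  0.291] ((507.16119384765625, -172.6241455078125), (55.16277313232422, 61.747623443603516), 3.1634716987609863)
side 242 272 tilt deg dz/dx,dz/dy [-0.5 -0.8] z 0.2885 min/max [ 0.479 -0.204  0.286] [ 0.532 -0.139  0.291] ((505.482177734375, -172.39328002929688), (52.409584045410156, 66.09884643554688), 2.251394033432007)
```

The plate is level and centred at (0.506, -0.1725). The rail is at x 0.514, so I shift 8 mm, then lower.

{"name": "apply_moves", "arguments": {
  "increments": [
    {"grip":255,"xyz":[4,0,5],"rotation":[0,0.3,0]},
    {"grip":255,"xyz":[8,0,25],"rotation":[0,0.3,0]},
    {"grip":255,"xyz":[8,0,50],"rotation":[0,0.3,0]},
    {"grip":255,"xyz":[8,0,75],"rotation":[0,0.3,0]},
    {"grip":255,"xyz":[8,0,95],"rotation":[0,0.3,0]}
  ]
}}

```text
time: 7.38
ee_pos: [0.5137, -0.1709, 0.2109]
eef_rot: [1.0, 0.02, 0.0, 0.001]
ft_force: [-0.3, 0.8, -3.0]
width: 0.0102
```

{"name": "apply_moves", "arguments": {
  "increments": [
    {"grip":255,"xyz":[0,0,15],"rotation":[0,0,0]},
    {"grip":255,"xyz":[0,0,30],"rotation":[0,0,0]},
    {"grip":255,"xyz":[0,0,36],"rotation":[0,0,0]},
    {"grip":255,"xyz":[0,0,36],"rotation":[0,0,0]}
  ]
}}

```text
time: 7.88
ee_pos: [0.5138, -0.171, 0.1748]
eef_rot: [1.0, 0.02, 0.0, 0.001]
ft_force: [-0.2, -0.1, -3.4]
width: 0.01
```

```bash
python3 -c "
from pl import *
togo([.5137,-.1715,.153],np.radians(2.5))
plate(.154,(.46,.56,-.22,-.12))
togo([.5137,-.1715,.153],np.radians(2.5))
c=cam('side'); cv2.imwrite('pics/d4.png',cv2.resize(c['img'][100:340,200:400],None,fx=2.5,fy=2.5))
"
```

```text
t 7.875 p [ 0.5138 -0.171   0.1748] w 0.01 F [-0.2 -0.1 -3.4] q [-0.41  0.22  0.74  1.79 -0.16  1.19  0.41]
mm [-0.1  0.5 21.8] deg [ 0.1 -0.  -0.2]
scene 343 446 tilt deg dz/dx,dz/dy [-1.  -0.6] z 0.1558 min/max [ 0.487 -0.194  0.152] [ 0.542 -0.141  0.159] ((514.72509765625, -167.7228240966797), (54.868629455566406, 53.74691390991211), 2.295823097229004)
side 254 306 tilt deg dz/dx,dz/dy [-0.1 -1. ] z 0.1567 min/max [ 0.486 -0.201  0.153] [ 0.54  -0.138  0.159] ((512.9406127929688, -169.78367614746094), (52.37067413330078, 63.256465911865234), 1.8781030178070068)
t 7.975 p [ 0.5141 -0.1711  0.1754] w 0.01 F [ 0.   0.3 -3. ] q [-0.41  0.22  0.74  1.79 -0.16  1.19  0.41]
mm [-0.5  0.3 22.4] deg [ 0.1 -0.1 -0.2]
```

View pics/d4.png

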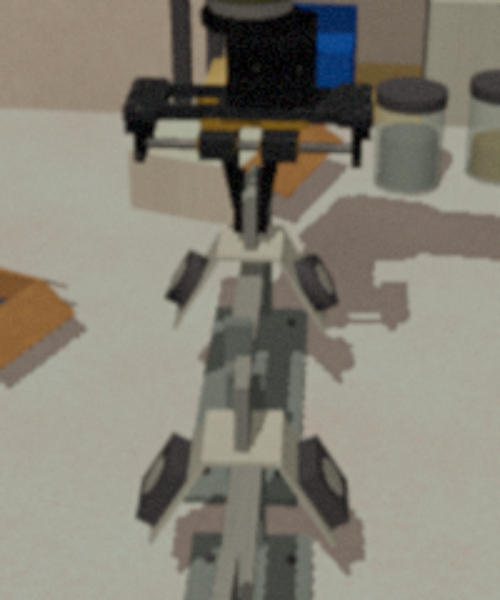

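The hanger straddles the empty rail (upper hanger at about (250,245) in the crop), level and about 22 mm above it. I lower it gently.

{"name": "apply_moves", "arguments": {
  "increments": [
    {"grip":255,"xyz":[0,0,6],"rotation":[0,0,0]},
    {"grip":255,"xyz":[0,0,12],"rotation":[0,0,0]},
    {"grip":255,"xyz":[0,0,17],"rotation":[0,0,0]},
    {"grip":255,"xyz":[0,0,20],"rotation":[0,0,0]},
    {"grip":255,"xyz":[0,0,21],"rotation":[0,0,0]}
  ]
}}

```text
time: 8.65
ee_pos: [0.5141, -0.1711, 0.1543]
eef_rot: [1.0, 0.02, 0.001, 0.001]
ft_force: [0.3, -0.3, -2.6]
width: 0.0099
```

{"name": "apply_moves", "arguments": {
  "increments": [
    {"grip":255,"xyz":[0,0,1],"rotation":[0,0,0]},
    {"grip":255,"xyz":[0,0,2],"rotation":[0,0,0]}
  ]
}}

```text
time: 8.9
ee_pos: [0.5143, -0.1712, 0.153]
eef_rot: [1.0, 0.02, 0.001, 0.001]
ft_force: [-6.6, 2.2, 12.9]
width: 0.0098
```

```bash
python3 -c "
from pl import *
togo([.5137,-.1715,.153],np.radians(2.5))
plate(.135,(.46,.56,-.22,-.12))
"
```

```text
t 8.9 p [ 0.5143 -0.1712  0.153 ] w 0.0098 F [-6.6  2.2 12.9] q [-0.4   0.24  0.74  1.82 -0.18  1.15  0.43]
mm [-0.6  0.2  0. ] deg [ 0.1 -0.1 -0.2]
scene 387 469 tilt deg dz/dx,dz/dy [-2.2 -4.2] z 0.1334 min/max [ 0.488 -0.193  0.129] [ 0.543 -0.12   0.137] ((520.0972900390625, -156.07846069335938), (54.64255905151367, 66.154052734375), 53.640892028808594)
side 302 346 tilt deg dz/dx,dz/dy [ 0.1 -3.1] z 0.1338 min/max [ 0.486 -0.201  0.129] [ 0.54  -0.12   0.137] ((513.4293212890625, -160.0034942626953), (52.90155029296875, 79.07345581054688), 4.070118427276611)
```

Contact: force +13 N, plate at 134 mm. I ease off half a millimetre and open.

{"name": "apply_moves", "arguments": {
  "increments": [
    {"grip":255,"xyz":[0,0,-0.5],"rotation":[0,0,0]},
    {"grip":200,"xyz":[0,0,-0.5],"rotation":[0,0,0]},
    {"grip":120,"xyz":[0,0,-0.5],"rotation":[0,0,0]},
    {"grip":60,"xyz":[0,0,-0.5],"rotation":[0,0,0]},
    {"grip":60,"xyz":[0,0,-0.5],"rotation":[0,0,0]}
  ]
}}

```text
time: 9.62
ee_pos: [0.5143, -0.1712, 0.1536]
eef_rot: [1.0, 0.02, 0.001, 0.0]
ft_force: [0.5, 0.2, -0.8]
width: 0.0408
```

{"name": "apply_moves", "arguments": {
  "increments": [
    {"grip":60,"xyz":[0,0,0],"rotation":[0,0,0]},
    {"grip":60,"xyz":[0,0,0],"rotation":[0,0,0]},
    {"grip":60,"xyz":[0,0,0],"rotation":[0,0,0]}
  ]
}}

```text
time: 10.0
ee_pos: [0.5143, -0.1712, 0.1535]
eef_rot: [1.0, 0.02, 0.001, 0.001]
ft_force: [-0.1, -0.5, 0.2]
width: 0.0648
```

```bash
python3 -c "
from pl import *
togo([.5137,-.1715,.153],np.radians(2.5))
plate(.135,(.46,.56,-.201,-.141))
"
```

```text
t 10.0 p [ 0.5143 -0.1712  0.1535] w 0.0648 F [-0.1 -0.5  0.2] q [-0.4   0.24  0.74  1.82 -0.18  1.15  0.43]
mm [-0.6  0.3  0.5] deg [ 0.1 -0.1 -0.2]
scene 269 317 tilt deg dz/dx,dz/dy [-0.2 -0.6] z 0.1344 min/max [ 0.488 -0.184  0.132] [ 0.542 -0.141  0.137] ((514.0798950195312, -162.5502471923828), (43.500301361083984, 53.8353385925293), 87.82879638671875)
side 271 309 tilt deg dz/dx,dz/dy [ 0.1 -0.3] z 0.1346 min/max [ 0.487 -0.201  0.132] [ 0.54  -0.141  0.137] ((513.5765991210938, -169.9652557373047), (51.8937873840332, 59.654762268066406), 2.265394926071167)
```

The plate lies flat and the fingers are free, so I retreat straight up.

{"name": "apply_moves", "arguments": {
  "increments": [
    {"grip":60,"xyz":[0,0,-15],"rotation":[0,0,0]},
    {"grip":60,"xyz":[0,0,-45],"rotation":[0,0,0]},
    {"grip":60,"xyz":[0,0,-80],"rotation":[0,0,0]},
    {"grip":60,"xyz":[0,0,-120],"rotation":[0,0,0]},
    {"grip":60,"xyz":[0,0,-140],"rotation":[0,0,0]}
  ]
}}

```text
time: 10.72
ee_pos: [0.5145, -0.1716, 0.2969]
eef_rot: [1.0, 0.02, 0.003, 0.001]
ft_force: [0.7, -0.1, -1.2]
width: 0.0665
```

{"name": "apply_moves", "arguments": {
  "increments": [
    {"grip":60,"xyz":[0,0,0],"rotation":[0,0,0]},
    {"grip":60,"xyz":[0,0,0],"rotation":[0,0,0]},
    {"grip":60,"xyz":[0,0,0],"rotation":[0,0,0]}
  ]
}}

```text
time: 11.1
ee_pos: [0.5141, -0.1714, 0.296]
eef_rot: [1.0, 0.02, 0.002, 0.001]
ft_force: [0.4, -0.8, 0.5]
width: 0.0667
```

```bash
python3 - <<'E'
from pl import *
togo([.5137,-.1715,.3],np.radians(2.5))
plate(.134,(.46,.56,-.201,-.141))
for n in ['scene','side']:
    c=cam(n); cv2.imwrite(f'pics/{n}9.png',c['img']); W=cloud(c)
    mm=(W[...,0]>.4)&(W[...,0]<.6)&(W[...,1]>-.35)&(W[...,1]<.35)&(W[...,2]>.181)&(W[...,2]<.19)
    N,l,st,ce=cv2.connectedComponentsWithStats(mm.astype(np.uint8))
    for i in range(1,N):
        if st[i,4]>12:
            p=W[l==i]; print(n,st[i].tolist(),np.round((p.min(0)+p.max(0))/2,4),np.round(np.ptp(p,axis=0),3),p[:,2].max().round(4))
E
```

```text
t 11.1 p [ 0.5141 -0.1714  0.296 ] w 0.0667 F [ 0.4 -0.8  0.5] q [-0.45  0.12  0.76  1.62 -0.09  1.43  0.36]
mm [-0.4  0.1 -4.1] deg [ 0.1 -0.2 -0.3]
scene 405 506 tilt deg dz/dx,dz/dy [-0.4 -0.4] z 0.1342 min/max [ 0.486 -0.201  0.131] [ 0.545 -0.141  0.137] ((515.8072509765625, -171.52880859375), (57.68621826171875, 60.3742790222168), 1.87973153591156)
side 269 312 tilt deg dz/dx,dz/dy [-0.  -0.4] z 0.1345 min/max [ 0.486 -0.201  0.131] [ 0.54  -0.141  0.137] ((513.2247314453125, -170.62689208984375), (52.526710510253906, 59.8673210144043), 1.8871573209762573)
scene [220, 221, 20, 11, 97] [ 0.5152 -0.1711  0.1841] [0.014 0.04  0.006] 0.187
scene [343, 258, 23, 11, 122] [0.494  0.074  0.1838] [0.013 0.04  0.006] 0.1867
scene [456, 293, 25, 15, 154] [0.4813 0.2718 0.1842] [0.013 0.04  0.006] 0.1874
side [297, 180, 6, 10, 50] [ 0.5137 -0.1721  0.1846] [0.011 0.044 0.005] 0.1873
side [293, 243, 7, 15, 92] [0.4928 0.0754 0.1836] [0.012 0.04  0.005] 0.1859
side [284, 321, 11, 23, 178] [0.4801 0.2732 0.184 ] [0.01  0.041 0.006] 0.1868
```

View pics/scene9.png

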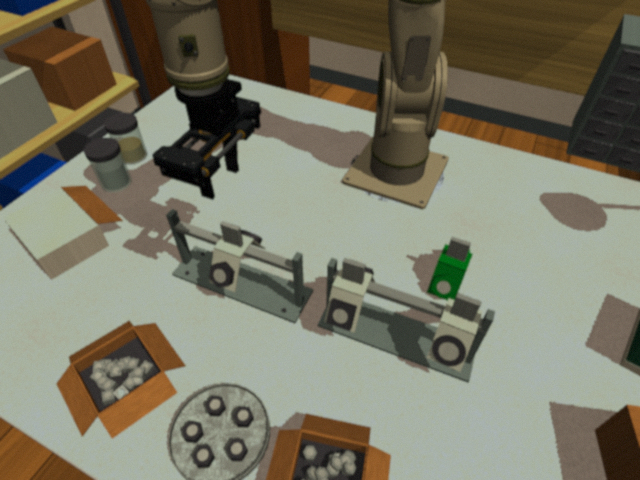

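View pics/side9.png

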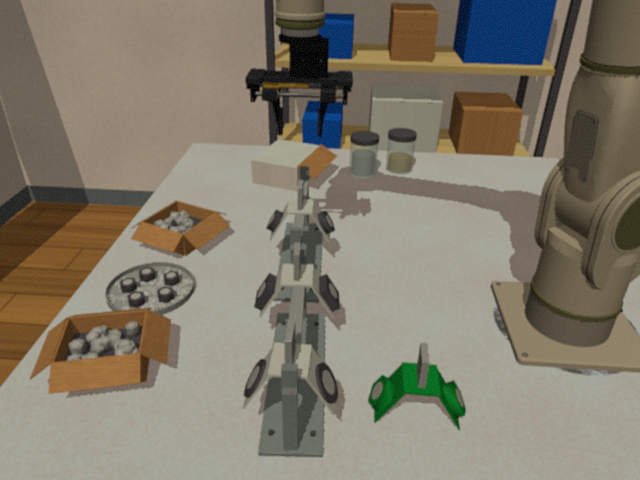

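The hex hanger sits on the empty rail at (232,260) in the scene view, flat and centred. The square one at (350,290) and the washer one at (457,325) haven't moved, and the gripper is clear. I hand the job in.

```bash
python3 -c "
from h import *
print(r.close_job()); print(r.read_state()['time'])"
```

```text
the job is handed in; nothing more can be done
None
the job is handed in; nothing more can be done
```

The hex-nut hanger now hangs on the empty rail, and I handed the job in at about 11 s. I gripped it by its tab, lifted it about 155 mm, carried it over the square hanger and the end stops, and lowered it until it touched the bar. The contact force read about 13 N. Then I released it and backed straight up.

**Last checks:**
- **Position:** the tab is at about (0.514, -0.172), within about 2 mm of the rail's middle.
- **Seating:** the plate top is at 134 mm, so it lies on the bar, and the tilt is under 1°.
- **Other hangers:** the square and washer tabs measure within about 1 mm of their starts.
- **Robot:** the gripper is about 100 mm clear and touches nothing.

**Checks that disagreed:** while the gripper pressed the hanger down, a plane fit showed a 3–4° tilt because its window also took in bar points. The fits after release, on a window limited to the plate, showed it flat. The scene and side views differed by 1–2 mm throughout, which is within the calibration. No verdict was reported at hand-in.

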